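Take the calibration weight from its block to the counter balance

ROBOT

A 6-joint arm with a two-finger parallel gripper is mounted at the origin on a cart in front of the work surface, level with it; the furniture and walls round the work are solid. World frame = base frame: x ahead of the robot, y to its left, z up, the work surface at z = 0. Lengths are in mm, angles in rad, forces in N, time in s.
With the tool pointing down it reaches from about 350 to 875 mm from the base axis. Payload 15.5 kg.
Tool frame: the origin (TCP) lies midway between the tips of the shut fingers; the grasp point (between the pads) lies 19 mm behind it; z points along the fingers, x is the direction in which the jaws open and shut, and the axes are right-handed (so a half turn about z gives the same grasp; the last joint's range is limited). The gripper opens to 85 mm and grips with 20 to 120 N. Pads are 22 mm wide; open, the fingers measure 114 mm over their backs; the gripper's body (76 mm by 85 mm) begins 54 mm behind the grasp point. The pads swing forward as they close: fully open they stand 13 mm farther back than shut.
Start: joints at [1.22, 0.494, 1.345, -0, 1.302, -0.096], TCP at [158.132, 604.666, 231.277] pointing down, gripper open.
Joint ranges: [-2.91, 2.91], [-0.82, 2.16], [0.22, 2.67], [-1.22, 4.37], [0.12, 2.79], [-3.08, 3.08]. Speed limits (rad/s): [1.89, 1.89, 2.57, 3.01, 3.01, 3.01].

INTERFACE

Orientations are given as [roll, pitch, yaw] about the fixed x, y, z axes, in that order (R = Rz(yaw) Ry(pitch) Rx(roll)).
In Python, from station import ctrl gives the robot as it stands.
- The arm moves only by the shell command python3 -m jog 'ROWS'. ROWS is JSON, a list of rows, each an object of numbers: "tx", "ty", "tz": the shift along the world's x, y, z in m; "roll": the turn about the world's z in degrees; "fingers": the finger opening in m, from 0 to 0.0854. In form: [{"tx": .., "ty": .., "tz": .., "roll": .., "fingers": ..}, ...]. A call has 1 to 10 rows; each row is the pose to reach, as a shift and turn from the pose measured when the call began; what a row does not reach only later rows make up. A row lasts 1/8 s, in which the tool goes at most 62.5 mm and 10.7 degrees, less where a joint would pass 70% of its speed; a pose out of reach is approached as far as the arm can. A call with a gripper value outside its range is refused whole. The fingers move at their own pace and stop on an object; the grip force is fixed at half the most. Time passes only in rows, so rows that repeat a pose let the fingers close. It gives the time, the measured TCP pose, the force and the opening at its end, in the units of the state.
- ctrl.get_obs(): the state, without advancing time (a new reading comes with each control period).
- ctrl.read_camera(name): name is "scene" or "top" or "wrist"; returns (picture, depth): 400x640x3 uint8, red, green, blue; 400x640 float32, mm along the optical axis (not along the pixel's ray), 0 where there is no reading.
- ctrl.camera_info(name): a dict with "mtx" (3x3 intrinsics, pixels), "T" (4x4, takes a point from camera to world coordinates). Camera axes: x right, y up, looking along -z (the intrinsics and any distortion apply to the point x, -y, -z); pixel columns grow to the right and rows downward; lengths in mm; the calibration is good to about 2 mm. A picture is of the moment at which its call begins: read the wrist's pose just before it. camera_info takes no time and is no camera call; for the wrist camera it gives the pose at the moment of the call.
- ctrl.finish_job(): hands the job in, once; it reports no verdict.
The state is a dict: "time_s": time; "joint_pos": joint angles; "joint_vel": joint speeds; "effort": joint torques, N m; "tcp_pos": TCP position; "tool_rot": TCP orientation; "ft_force": force on the tool from outside, world axes, zero at the start; "torque": the same for the moment, N m; "opening": finger opening in mm.
Only numpy, scipy, OpenCV 4.12 (cv2) and the standard library are available. Lean on these libraries where they do the work, as an engineer would, in place of code of your own. Each camera call takes 0.05 s, during which the arm holds its last target. There are 200 camera calls.

TASK

The counter balance is due for its check: lift the largest brass weight straight up out of its pocket in the wooden weight block by its knob, and set it down gently, upright, in the middle of the balance's round steel plate, then let go. Leave the other two weights in their pockets, the block where it is, and do not disturb the ink pad or the rubber stamp.

Things in the scene. Friction and masses are not known exactly. Their poses are not given: they have to be found in the camera images.
- weight_block: loose wooden block 76 (x) x 166 (y) x 42 (z) mm, 0.9 kg, flat on the counter at any yaw; origin at the centre of its underside. Three round pockets in its top, 30 mm deep, in a row along its y axis: large at y = +48 mm, medium at -3, small at -48; each 3 mm wider than its weight. Fingers closing across the row (along the block's x) clear the neighbouring knobs.
- weight_large: the weight to take: brass cylinder 40 mm in diameter, 30 mm high, about 0.3 kg, loose in the large end pocket, body flush with the block's top; only its knob stands out. Knob: neck 11 mm thick and 8 mm high, then a round head 20 mm wide (full width 13 to 20 mm above the body); its top 54 mm above the underside. Origin: centre of the underside; z up its axis.
- weight_medium: brass weight, 30 mm in diameter, same 30 mm body and 54 mm total height, knob 16 mm in diameter, in the middle pocket; origin at the centre of its underside
- weight_small: brass weight, 22 mm in diameter, same 30 mm body and 54 mm total height, knob 12 mm in diameter, in the other end pocket; origin at the centre of its underside
- balance: electronic balance, fixed: flat white housing 160 (x) x 130 (y) x 32 (z) mm with a display and two keys at its -x end, and a round steel plate; origin at the centre of its underside on the counter. The plate does not move.
- plate (a point): centre of the top face of the balance's flat round steel plate, 110 mm in diameter, 44 mm above the counter; nothing stands above it
- ink_pad: round ink pad in a blue tin, 62 mm in diameter, 13 mm high, loose on the counter between block and balance; origin at the centre of its underside
- rubber_stamp: dark turned wooden stamp standing upright, 33 mm in diameter, 70 mm high, loose, behind the work; origin at the centre of its underside
Not all that is in view belongs to the job. Of the things shaped like the weight_block, the wooden one is meant.

How it is judged:
By the outcome, as a careful person would: the job done as asked, in the order asked, and still so for the second after the job is handed in, with the robot touching nothing.
It also fails if it takes over 42 s, if anything falls off the work surface, if the arm or the gripper's body presses on something with over 40 N, if the wrist force passes 120 N, or if a joint passes its speed limit or range.

## Working session

There is one attempt and no reset: what is moved stays moved. The work goes in short steps, Python scripts to look and compute and a shell command to move; the robot and the scene stay as the last step left them, time stands still between calls to the robot, and variables do not carry over. Pictures are saved under pics/ and viewed, about 8 in all and at most 12, crops included, and the job is handed in when it is done.

```bash
mkdir -p pics; cat > h.py <<'E'
import numpy as np, cv2
from station import ctrl
def snap(cam,tag):
    info=ctrl.camera_info(cam); rgb,d=ctrl.read_camera(cam)
    cv2.imwrite(f'pics/{tag}.png',rgb[:,:,::-1]); np.savez(f'{tag}.npz',rgb=rgb,d=d,K=info['mtx'],T=info['T'])
    return rgb,d,info
def load(tag):
    return np.load(f'{tag}.npz')
def cloud(z):
    K,T,d=z['K'],np.array(z['T']),z['d']
    v,u=np.mgrid[:d.shape[0],:d.shape[1]]
    p=np.stack([(u-K[0,2])/K[0,0]*d,-(v-K[1,2])/K[1,1]*d,-d],-1)
    return p@T[:3,:3].T+T[:3,3]
def ray(z,u,v,h):
    K,T=z['K'],np.array(z['T'])
    r=T[:3,:3]@np.array([(u-K[0,2])/K[0,0],-(v-K[1,2])/K[1,1],-1]); o=T[:3,3]
    return o+r*(h-o[2])/r[2]
def crop(tag,x0,y0,x1,y1,k):
    im=cv2.imread(f'pics/{tag}.png')[y0:y1,x0:x1]
    cv2.imwrite(f'pics/{tag}_c.png',cv2.resize(im,None,fx=k,fy=k,interpolation=cv2.INTER_CUBIC))
E
python3 - <<'E'
from h import *
for c in ['top','scene']:
    snap(c,c+'1'); i=ctrl.camera_info(c); print(i.keys(), np.round(i['mtx'],1).tolist())
print(ctrl.get_obs())
E
```

```text
dict_keys(['mtx', 'T']) [[478.7, 0.0, 315.0], [0.0, 478.7, 195.1], [0.0, 0.0, 1.0]]
dict_keys(['mtx', 'T']) [[403.8, 0.0, 318.9], [0.0, 403.8, 201.9], [0.0, 0.0, 1.0]]
{'time_s': 0.1, 'joint_pos': array([ 1.21950809e+00,  4.94131028e-01,  1.34605975e+00,  3.30466909e-05,
        1.30252249e+00, -9.55040549e-02]), 'joint_vel': array([ 3.62966582e-04,  2.93929709e-05, -2.08030372e-03,  9.27655643e-04,
        9.42975707e-04, -5.24924884e-04]), 'effort': array([ 8.15540134e-04, -8.83589244e+01, -3.84566903e+01, -2.88568708e-05,
        5.03590505e-03,  4.82856728e-05]), 'tcp_pos': array([158.00392331, 604.36127536, 230.75687295]), 'tool_rot': array([-3.14145408e+00,  1.11247586e-03,  1.31500345e+00]), 'ft_force': array([ 0.26003677,  0.867442  , -0.5958727 ]), 'torque': array([ 0.02611981,  0.03778585, -0.00903477]), 'opening': 85.44149569678864}
```

View pics/top1.png

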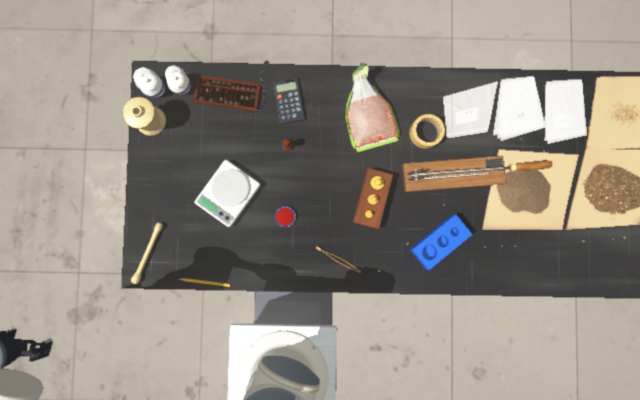

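View pics/scene1.png

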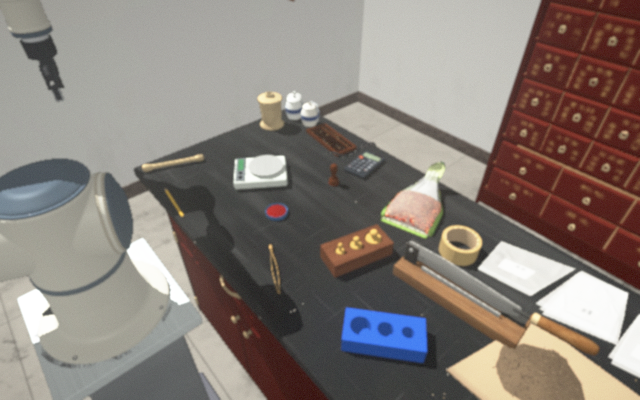

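The top view has two block shapes: a brown wooden one with brass weights at about (374,198), and an empty blue one at (441,242). The brown one fits the description. Its largest knob is at the far end, about (376,183). The balance plate is at (230,186), the ink pad at (286,216) and the stamp at (288,144).

```bash
python3 - <<'E'
from h import *
z=load('top1'); P=cloud(z); crop('top1',340,155,410,240,7)
for n,(u,v,h) in dict(large=(376.5,183,66),med=(373,199,66),small=(369,214,66),plate=(230,186.5,44),ink=(286,216,13),stamp=(288,144,70)).items():
    print(n,np.round(ray(z,u,v,h)),'depth z',np.round(P[int(v),int(u)]))
m=(abs(P[...,2]-42)<5)
rgb=z['rgb'].astype(int)
b=m&(np.mgrid[:400,:640][1]>345)&(np.mgrid[:400,:640][1]<403)&(np.mgrid[:400,:640][0]>160)&(np.mgrid[:400,:640][0]<235)
print(b.sum(),cv2.minAreaRect(P[b][:,:2].astype(np.float32)))
v,u=np.mgrid[:400,:640]
m=(u>190)&(u<265)&(v>155)&(v<230)&(abs(P[...,2]-44)<4)
print(m.sum(),P[m].mean(0),cv2.minEnclosingCircle(P[m][:,:2].astype(np.float32)))
E
```

```text
large [ 576. -266.   66.] depth z [ 576. -265.   62.]
med [ 529. -256.   66.] depth z [ 529. -256.   66.]
small [ 485. -245.   66.] depth z [ 485. -245.   65.]
plate [559. 164.  44.] depth z [561. 164.  43.]
ink [476.  -2.  13.] depth z [476.  -2.  10.]
stamp [684.  -6.  70.] depth z [685.  -6.  69.]
1212 ((533.2525634765625, -260.28546142578125), (76.70384216308594, 166.50857543945312), 76.03718566894531)
900 [552.92941479 165.30864103  44.08729833] ((537.6980590820312, 180.5305633544922), 78.67292785644531)
```

View pics/top1_c.png

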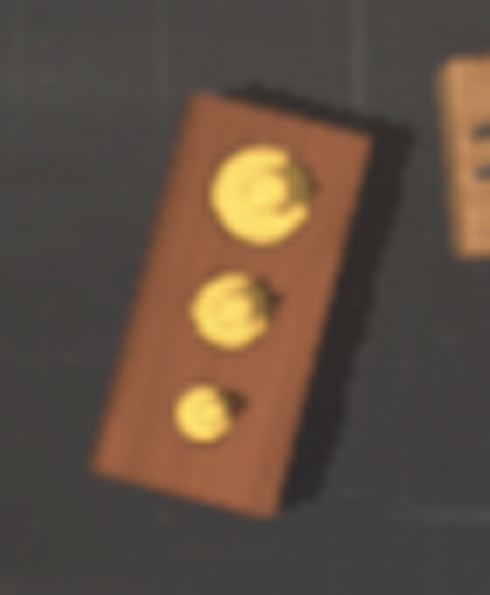

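The crop confirms the brown block, with the large weight at its upper end at crop (262,193), or pixel (377,183). The block measures 76.7 x 166.5 mm, which fits. The row runs at -14°, so the jaws belong at yaw 76°, and the tool is already at 75.3°.

```bash
python3 -m jog '[{"tx":0.03,"ty":-0.05,"tz":0.02,"roll":0,"fingers":0.05},{"tx":0.06,"ty":-0.11,"tz":0.02,"roll":0,"fingers":0.05},{"tx":0.09,"ty":-0.17,"tz":0.02,"roll":0,"fingers":0.05},{"tx":0.12,"ty":-0.23,"tz":0.02,"roll":0,"fingers":0.05},{"tx":0.15,"ty":-0.28,"tz":0.02,"roll":0,"fingers":0.05},{"tx":0.18,"ty":-0.33,"tz":0.02,"roll":0,"fingers":0.05},{"tx":0.21,"ty":-0.38,"tz":0.02,"roll":0,"fingers":0.05},{"tx":0.24,"ty":-0.43,"tz":0.02,"roll":0,"fingers":0.05},{"tx":0.27,"ty":-0.48,"tz":0.02,"roll":0,"fingers":0.05},{"tx":0.29,"ty":-0.53,"tz":0.02,"roll":0,"fingers":0.05}]'
```

```text
time_s: 1.35
tcp_pos: [449.0, 72.4, 250.7]
tool_rot: [3.141, 0.001, 1.315]
ft_force: [0.2, 0.5, 0.1]
opening: 49.9
```

```bash
python3 -m jog '[{"tx":0.02,"ty":-0.055,"tz":0,"roll":0,"fingers":0.05},{"tx":0.04,"ty":-0.11,"tz":0,"roll":0,"fingers":0.05},{"tx":0.06,"ty":-0.165,"tz":0,"roll":0,"fingers":0.05},{"tx":0.08,"ty":-0.22,"tz":0,"roll":0,"fingers":0.05},{"tx":0.1,"ty":-0.27,"tz":-0.01,"roll":0.5,"fingers":0.05},{"tx":0.12,"ty":-0.315,"tz":-0.03,"roll":0.5,"fingers":0.05},{"tx":0.128,"ty":-0.34,"tz":-0.05,"roll":0.5,"fingers":0.05},{"tx":0.128,"ty":-0.34,"tz":-0.05,"roll":0.5,"fingers":0.05},{"tx":0.128,"ty":-0.34,"tz":-0.05,"roll":0.5,"fingers":0.05}]'
python3 - <<'E'
from h import *
snap('wrist','w1'); z=load('w1'); print(np.round(z['K'],1).tolist(),np.round(z['T'],2).tolist(), ctrl.get_obs()['tcp_pos'])
E
```

```text
time_s: 2.48
tcp_pos: [576.8, -266.9, 200.9]
tool_rot: [-3.141, 0.001, 1.323]
ft_force: [0.3, 0.8, -0.4]
opening: 50.5
[[319.4, 0.0, 314.5], [0.0, 319.4, 195.9], [0.0, 0.0, 1.0]] [[0.25, -0.94, -0.25, 512.26], [0.97, 0.24, 0.07, -249.87], [-0.0, -0.26, 0.96, 343.85], [0.0, 0.0, 0.0, 1.0]] [ 576.91498523 -266.77850391  201.29662295]
```

View pics/w1.png

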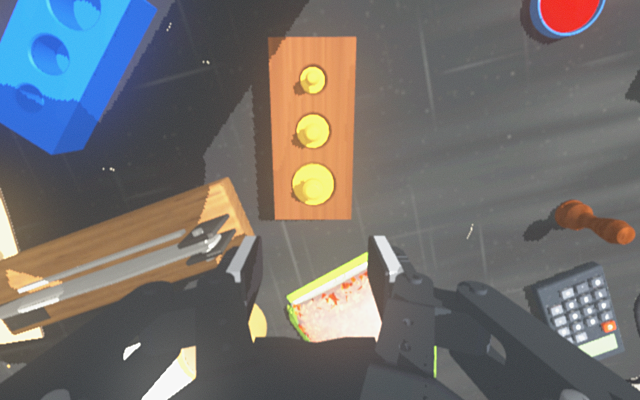

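The wrist view shows the wooden block upright in the picture. The large weight's body is at about (313,184), with the smaller knobs above it at (313,130) and (313,79).

```bash
python3 - <<'E'
from h import *
z=load('w1'); P=cloud(z); crop('w1',260,150,360,225,8)
v,u=np.mgrid[:400,:640]
for n,v0 in (('L',184),('M',130),('S',79)):
    w=(u>285)&(u<342)&(abs(v-v0)<26)
    h=w&(P[...,2]>57); q=P[h]; print(n,h.sum(),q[:,2].max(),'head mid',(q.max(0)+q.min(0))/2,q.mean(0),np.ptp(q,axis=0))
b=(u>262)&(u<360)&(v>30)&(v<225)&(abs(P[...,2]-42)<4)
print(cv2.minAreaRect(P[b][:,:2].astype(np.float32)),P[b][:,2].mean())
print(ray(z,313,184,42))
E
```

```text
L 385 343.8516089343036 head mid [ 550.88817234 -264.31130226  200.43270318] [ 577.09614418 -268.36578417   72.54811548] [ 77.25587552  28.88836963 286.83781151]
M 272 343.8516089343036 head mid [ 525.28854505 -256.92857585  200.46686825] [ 530.06563269 -256.67646429   69.80225959] [ 26.05662093  15.20860128 286.76948136]
S 187 343.8516089343036 head mid [ 496.80717895 -246.19401311  200.80546114] [ 489.36556443 -246.476497     85.58210885] [ 30.90611126  11.17078579 286.0922956 ]
((533.7545776367188, -257.7989807128906), (76.21726989746094, 165.7168426513672), 75.93293762207031) 42.180512019495836
[ 580.05255003 -268.7494545    42.        ]
```

View pics/w1_c.png

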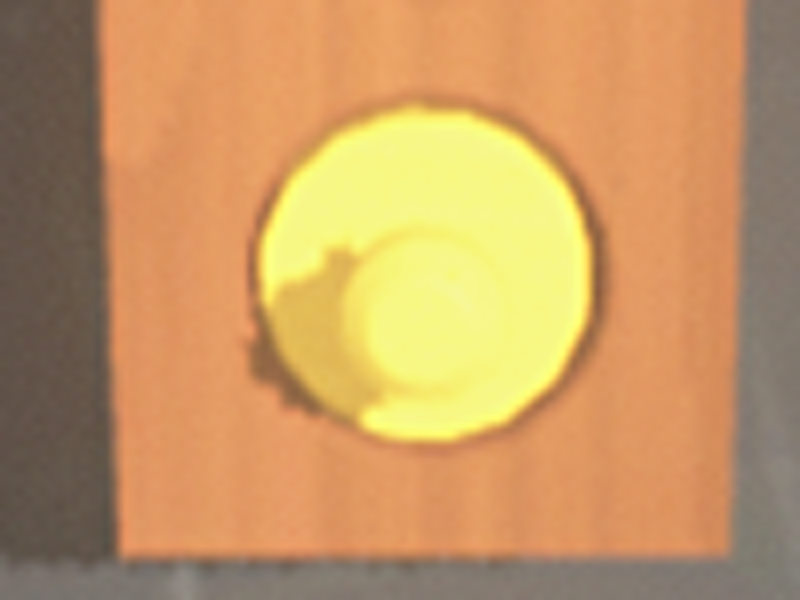

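The crop shows the body circle centred at (428,272), which is pixel (313.5,184), giving (580,-268.6). The block's rectangle predicts (580.3,-269.5), so the two agree.

```bash
python3 -m jog '[{"tx":0.003,"ty":-0.002,"tz":-0.03,"roll":0,"fingers":0.045},{"tx":0.003,"ty":-0.002,"tz":-0.07,"roll":0,"fingers":0.045},{"tx":0.003,"ty":-0.002,"tz":-0.105,"roll":0,"fingers":0.045},{"tx":0.003,"ty":-0.002,"tz":-0.13,"roll":0,"fingers":0.045},{"tx":0.003,"ty":-0.002,"tz":-0.145,"roll":0,"fingers":0.045},{"tx":0.003,"ty":-0.002,"tz":-0.152,"roll":0,"fingers":0.045},{"tx":0.003,"ty":-0.002,"tz":-0.156,"roll":0,"fingers":0.045},{"tx":0.003,"ty":-0.002,"tz":-0.156,"roll":0,"fingers":0.045},{"tx":0.003,"ty":-0.002,"tz":-0.156,"roll":0,"fingers":0.045}]'
python3 - <<'E'
from h import *
snap('wrist','w2');print(ctrl.get_obs()['tcp_pos'],ctrl.get_obs()['ft_force'])
E
```

```text
time_s: 3.65
tcp_pos: [580.2, -269.0, 45.9]
tool_rot: [3.14, 0.001, 1.324]
ft_force: [0.9, 0.2, 0.2]
opening: 45.0
[ 580.1640305  -268.94154096   45.84710126] [-1.05771852 -0.62026148  0.65285479]
```

View pics/w2.png

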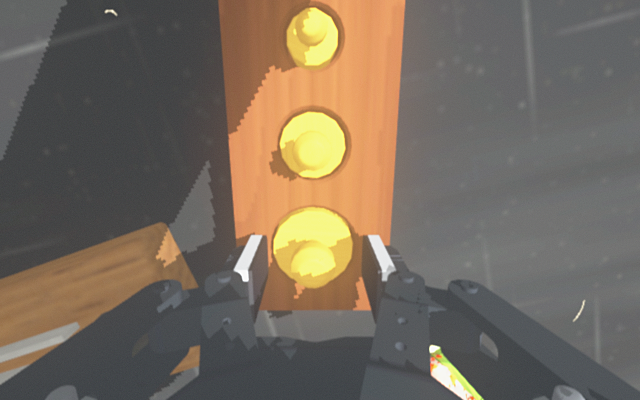

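The jaws at columns 250 and 380 straddle the large knob at (314,257) symmetrically. I'll close now.

```bash
python3 -m jog '[{"tx":0,"ty":0,"tz":-0.001,"roll":0,"fingers":0.03},{"tx":0,"ty":0,"tz":-0.0015,"roll":0,"fingers":0.022},{"tx":0,"ty":0,"tz":-0.0015,"roll":0,"fingers":0.005},{"tx":0,"ty":0,"tz":-0.0015,"roll":0,"fingers":0.005},{"tx":0,"ty":0,"tz":-0.0015,"roll":0,"fingers":0.005},{"tx":0,"ty":0,"tz":-0.0015,"roll":0,"fingers":0.005},{"tx":0,"ty":0,"tz":-0.0015,"roll":0,"fingers":0.005}]'
```

```text
time_s: 4.58
tcp_pos: [580.3, -269.1, 44.5]
tool_rot: [3.14, 0.001, 1.324]
ft_force: [-1.2, -3.0, 5.2]
opening: 16.7
```

The opening is 16.7 mm, below the head's full 20 mm, so I'll take a look before lifting.

```bash
python3 - <<'E'
from h import *
snap('wrist','w3'); o=ctrl.get_obs(); print(o['tcp_pos'],o['ft_force'],o['opening']); crop('w3',210,100,410,250,4)
E
```

```text
[ 580.29666921 -269.11337161   44.50570457] [-0.89883674 -2.37952445  5.95987617] 17.068724219833182
```

View pics/w3_c.png

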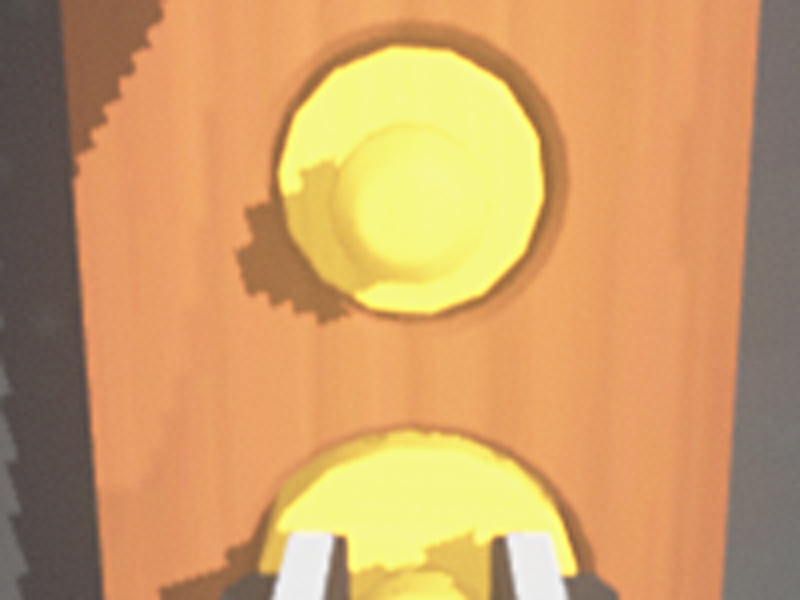

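The knob sits between the pads and the weight is still flush. I'll lift slowly as a test, straight up.

```bash
python3 -m jog '[{"tx":0,"ty":0,"tz":0.003,"roll":0,"fingers":0.005},{"tx":0,"ty":0,"tz":0.007,"roll":0,"fingers":0.005},{"tx":0,"ty":0,"tz":0.012,"roll":0,"fingers":0.005},{"tx":0,"ty":0,"tz":0.018,"roll":0,"fingers":0.005},{"tx":0,"ty":0,"tz":0.024,"roll":0,"fingers":0.005},{"tx":0,"ty":0,"tz":0.03,"roll":0,"fingers":0.005},{"tx":0,"ty":0,"tz":0.036,"roll":0,"fingers":0.005},{"tx":0,"ty":0,"tz":0.042,"roll":0,"fingers":0.005},{"tx":0,"ty":0,"tz":0.042,"roll":0,"fingers":0.005}]'
python3 - <<'E'
from h import *
snap('wrist','w4'); o=ctrl.get_obs(); print(o['tcp_pos'],o['ft_force'],o['opening'])
E
```

```text
time_s: 5.75
tcp_pos: [580.6, -269.2, 87.1]
tool_rot: [3.139, 0.002, 1.324]
ft_force: [0.5, -0.3, -2.9]
opening: 16.8
[ 580.38293497 -269.12842675   86.72334729] [ 0.53218733  0.195952   -2.79037038] 17.23538831972466
```

View pics/w4.png

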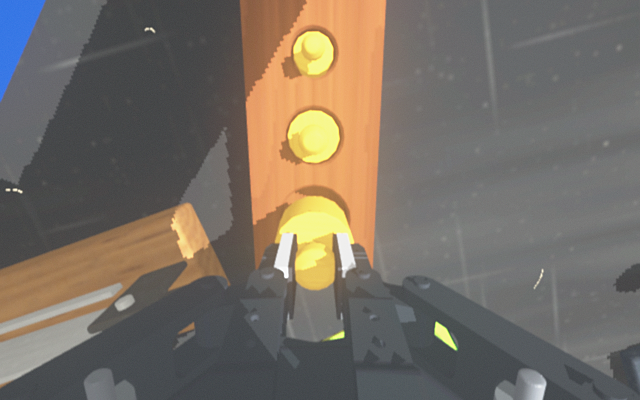

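The weight is out and hanging level. The force is -2.9 N, about 0.3 kg. I'll carry it over high and stop just beyond the plate for a clear look.

```bash
python3 -m jog '[{"tx":0,"ty":0,"tz":0.03,"roll":0,"fingers":0.005},{"tx":0,"ty":0.005,"tz":0.065,"roll":0,"fingers":0.005},{"tx":0.005,"ty":0.035,"tz":0.09,"roll":0,"fingers":0.005},{"tx":0.01,"ty":0.08,"tz":0.1,"roll":0,"fingers":0.005},{"tx":0.02,"ty":0.13,"tz":0.1,"roll":0,"fingers":0.005},{"tx":0.025,"ty":0.18,"tz":0.1,"roll":0,"fingers":0.005},{"tx":0.03,"ty":0.23,"tz":0.1,"roll":0,"fingers":0.005},{"tx":0.035,"ty":0.28,"tz":0.1,"roll":0,"fingers":0.005},{"tx":0.045,"ty":0.33,"tz":0.1,"roll":0,"fingers":0.005},{"tx":0.055,"ty":0.37,"tz":0.1,"roll":0,"fingers":0.005}]' && python3 -m jog '[{"tx":0.005,"ty":0.025,"tz":0,"roll":0,"fingers":0.005},{"tx":0.01,"ty":0.035,"tz":0,"roll":0,"fingers":0.005},{"tx":0.01,"ty":0.035,"tz":0,"roll":0,"fingers":0.005},{"tx":0.01,"ty":0.035,"tz":0,"roll":0,"fingers":0.005}]'
python3 - <<'E'
from h import *
snap('wrist','w5'); o=ctrl.get_obs(); print(o['tcp_pos'],o['ft_force'],o['opening'])
E
```

```text
time_s: 7.05
tcp_pos: [635.2, 102.9, 186.4]
tool_rot: [3.14, 0.001, 1.325]
ft_force: [0.0, -0.5, -2.3]
opening: 16.7
time_s: 7.55
tcp_pos: [645.1, 136.8, 186.3]
tool_rot: [3.14, 0.002, 1.324]
ft_force: [-0.7, 0.6, -3.8]
opening: 16.9
[645.11483728 136.77128795 186.41589974] [ 0.93743022  0.20456249 -3.19047764] 16.808390065471485
```

View pics/w5.png

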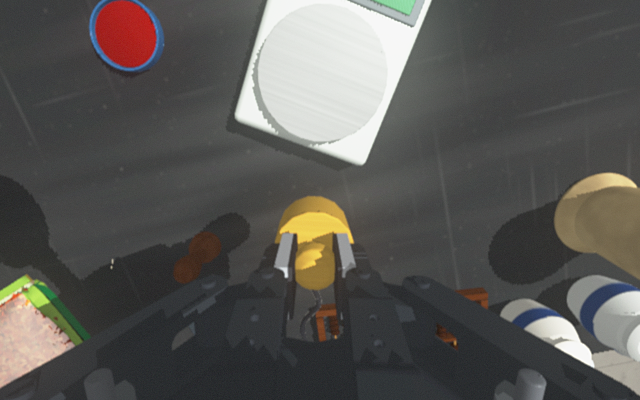

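The plate is fully visible at about (321,73), and the weight is upright in the jaws. I'll measure the plate centre and the weight's underside.

```bash
python3 - <<'E'
from h import *
z=load('w5'); P=cloud(z); v,u=np.mgrid[:400,:640]
m=(u>230)&(u<430)&(v<165)&(abs(P[...,2]-44)<4)
q=P[m]; print(m.sum(),q[:,2].mean(),cv2.minEnclosingCircle(q[:,:2].astype(np.float32)),q.mean(0))
print('ray',ray(z,321,73,44))
# held weight: body top disc
m=(u>285)&(u<345)&(v>194)&(v<245); q=P[m]; q=q[(q[:,2]>100)&(q[:,2]<260)]
print(np.percentile(q[:,2],[1,10,25,50,75,90]))
for r in range(196,236,6): print(r,np.round(P[r,314],1))
E
```

```text
14119 44.24269613916437 ((556.1107788085938, 166.2906951904297), 54.96691131591797) [554.1113485  166.82936124  44.24269614]
ray [554.00912864 165.8944618   44.        ]
[156.33552569 164.92669264 177.55432733 183.9148328  184.67018053
 192.88142472]
196 [626.4 141.8 156. ]
202 [626.5 141.8 167.6]
208 [626.1 142.  179.4]
214 [627.6 141.6 184.2]
220 [630.7 140.8 183.5]
226 [633.6 140.1 183.7]
232 [636.4 139.4 184.4]
```

The plate circle has radius 55.0 mm at height 44.2 mm and centre about (555.5,166). The weight's underside is 32.4 mm below the TCP, so touchdown should be at TCP z ≈ 76.5.

```bash
python3 -m jog '[{"tx":-0.03,"ty":0.01,"tz":0,"roll":0,"fingers":0.005},{"tx":-0.065,"ty":0.02,"tz":-0.01,"roll":0,"fingers":0.005},{"tx":-0.0896,"ty":0.0292,"tz":-0.035,"roll":0,"fingers":0.005},{"tx":-0.0896,"ty":0.0292,"tz":-0.065,"roll":0,"fingers":0.005},{"tx":-0.0896,"ty":0.0292,"tz":-0.088,"roll":0,"fingers":0.005},{"tx":-0.0896,"ty":0.0292,"tz":-0.1,"roll":0,"fingers":0.005},{"tx":-0.0896,"ty":0.0292,"tz":-0.105,"roll":0,"fingers":0.005},{"tx":-0.0896,"ty":0.0292,"tz":-0.107,"roll":0,"fingers":0.005},{"tx":-0.0896,"ty":0.0292,"tz":-0.107,"roll":0,"fingers":0.005},{"tx":-0.0896,"ty":0.0292,"tz":-0.107,"roll":0,"fingers":0.005}]' && python3 -m jog '[{"tx":0,"ty":0,"tz":-0.0005,"roll":0,"fingers":0.005},{"tx":0,"ty":0,"tz":-0.001,"roll":0,"fingers":0.005},{"tx":0,"ty":0,"tz":-0.0015,"roll":0,"fingers":0.005},{"tx":0,"ty":0,"tz":-0.002,"roll":0,"fingers":0.005},{"tx":0,"ty":0,"tz":-0.002,"roll":0,"fingers":0.005}]'
```

```text
time_s: 8.85
tcp_pos: [555.8, 166.0, 79.9]
tool_rot: [3.14, 0.001, 1.323]
ft_force: [-0.6, -0.7, -3.3]
opening: 16.8
time_s: 9.48
tcp_pos: [555.8, 166.0, 77.8]
tool_rot: [3.14, 0.001, 1.323]
ft_force: [1.1, -0.1, -2.1]
opening: 16.5
```

```bash
python3 -m jog '[{"tx":0,"ty":0,"tz":-0.0004,"roll":0,"fingers":0.005},{"tx":0,"ty":0,"tz":-0.0008,"roll":0,"fingers":0.005},{"tx":0,"ty":0,"tz":-0.0012,"roll":0,"fingers":0.005},{"tx":0,"ty":0,"tz":-0.0012,"roll":0,"fingers":0.005},{"tx":0,"ty":0,"tz":-0.0012,"roll":0,"fingers":0.005}]'
```

```text
time_s: 10.1
tcp_pos: [555.8, 166.0, 76.7]
tool_rot: [3.14, 0.001, 1.323]
ft_force: [-0.0, 0.0, -0.9]
opening: 16.9
```

The force dropped from about -3 N to -0.9 N, so contact has probably begun. A little lower.

```bash
python3 -m jog '[{"tx":0,"ty":0,"tz":-0.0003,"roll":0,"fingers":0.005},{"tx":0,"ty":0,"tz":-0.0005,"roll":0,"fingers":0.005},{"tx":0,"ty":0,"tz":-0.0005,"roll":0,"fingers":0.005},{"tx":0,"ty":0,"tz":-0.0005,"roll":0,"fingers":0.005}]'
```

```text
time_s: 10.6
tcp_pos: [556.0, 165.9, 76.5]
tool_rot: [3.139, 0.001, 1.323]
ft_force: [-1.7, -2.3, 6.4]
opening: 17.0
```

Contact is firm at +6 N and at the expected height. I'll open and rise straight up.

```bash
python3 -m jog '[{"tx":0,"ty":0,"tz":0,"roll":0,"fingers":0.022},{"tx":0,"ty":0,"tz":0,"roll":0,"fingers":0.03},{"tx":0,"ty":0,"tz":0,"roll":0,"fingers":0.045},{"tx":0,"ty":0,"tz":0,"roll":0,"fingers":0.045},{"tx":0,"ty":0,"tz":0,"roll":0,"fingers":0.045},{"tx":0,"ty":0,"tz":0.01,"roll":0,"fingers":0.045},{"tx":0,"ty":0,"tz":0.03,"roll":0,"fingers":0.045},{"tx":0,"ty":0,"tz":0.06,"roll":0,"fingers":0.045},{"tx":0,"ty":0,"tz":0.1,"roll":0,"fingers":0.045},{"tx":0,"ty":0,"tz":0.14,"roll":0,"fingers":0.045}]' && python3 -m jog '[{"tx":0.04,"ty":0,"tz":0,"roll":0,"fingers":0.045},{"tx":0.08,"ty":0,"tz":0,"roll":0,"fingers":0.045},{"tx":0.1,"ty":0,"tz":0,"roll":0,"fingers":0.045},{"tx":0.1,"ty":0,"tz":0,"roll":0,"fingers":0.045},{"tx":0.1,"ty":0,"tz":0,"roll":0,"fingers":0.045}]'
python3 - <<'E'
from h import *
snap('wrist','w6'); snap('top','top2'); z=load('w6');P=cloud(z); v,u=np.mgrid[:400,:640]
m=(abs(P[...,2]-74)<3)&(abs(P[...,0]-556)<40)&(abs(P[...,1]-166)<40); q=P[m]
print(m.sum(),q.mean(0),cv2.minEnclosingCircle(q[:,:2].astype(np.float32)),P[(abs(P[...,0]-556)<40)&(abs(P[...,1]-166)<40)][:,2].max())
m=(abs(P[...,2]-44)<4)&(np.hypot(P[...,0]-556,P[...,1]-166)<70);print(cv2.minEnclosingCircle(P[m][:,:2].astype(np.float32)))
z=load('top2');P=cloud(z)
b=(abs(P[...,2]-42)<5)&(u>345)&(u<403)&(v>160)&(v<235); print('block',cv2.minAreaRect(P[b][:,:2].astype(np.float32)))
a=cv2.imread('pics/w6.png'); t=cv2.imread('pics/top2.png')[130:240,190:410]
cv2.imwrite('pics/fin.png',np.vstack([cv2.resize(a,None,fx=.75,fy=.625),cv2.resize(t,(480,240))]))
E
```

```text
time_s: 11.85
tcp_pos: [555.8, 165.9, 218.4]
tool_rot: [3.139, 0.001, 1.323]
ft_force: [1.5, 0.4, -0.7]
opening: 45.1
time_s: 12.48
tcp_pos: [654.9, 165.9, 218.7]
tool_rot: [3.139, 0.001, 1.324]
ft_force: [-0.5, -0.2, 1.4]
opening: 45.1
1286 [556.61127297 166.46794133  74.19797009] ((556.0571899414062, 165.787109375), 19.879669189453125) 361.5085113594554
((555.9801025390625, 166.35838317871094), 54.98666763305664)
block ((532.9998168945312, -260.33514404296875), (76.78643035888672, 166.2577362060547), 76.29700469970703)
```

View pics/fin.png

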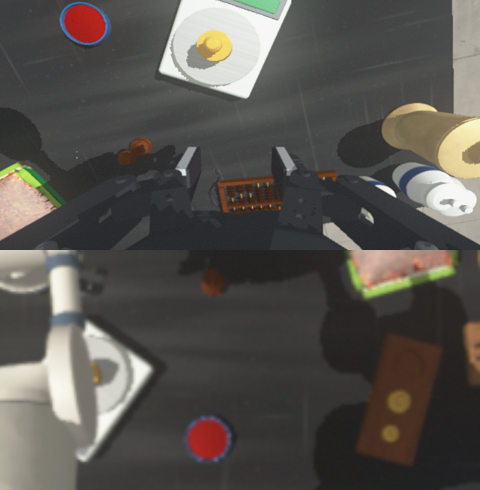

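The weight stands upright and centred on the plate. The block has its large pocket empty and the other two weights in place, and the ink pad and stamp are where they were.

```bash
python3 -c "
from station import ctrl
print(ctrl.finish_job())"
```

```text
the job is handed in; nothing more can be done
None
```

The largest brass weight is upright on the balance's steel plate and released. I lifted it straight up out of the wooden block by its knob, and handed the job in at about 12.6 s of robot time.

- **Placing:** in the last wrist view, the weight's body circle is at (556.1, 165.8) and the plate's at (556.0, 166.4), so it is within 1 mm of centre. Its body top is at 74.2 mm, where 74 is expected. It touched down at about 6 N.
- **Block and other weights:** the block measures within 0.3 mm and 0.3° of where it started. The other two weights are in their pockets.
- **Ink pad and stamp:** both look undisturbed in the pictures. I did not measure them again.
- **One odd reading:** the gripper showed about 17 mm on the 20 mm knob head. The grip still held throughout, with the load steady at about 3 N and the weight level.

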